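Set the running clearance of a spindle bearing

ROBOT

A 6-joint arm with a two-finger parallel gripper is mounted at the origin on a cart in front of the work surface, level with it; the furniture and walls round the work are solid. World frame = base frame: x ahead of the robot, y to its left, z up, the work surface at z = 0. Lengths are in m, angles in rad, forces in N, time in s.
With the tool pointing down it reaches from about 0.35 to 0.85 m from the base axis. Payload 8.1 kg.
Tool frame: the origin (TCP) lies midway between the tips of the shut fingers; the grasp point (between the pads) lies 19 mm behind it; z points along the fingers, y is the line along which they close (so a half turn about z gives the same grasp; the last joint's range is limited). The gripper opens to 93 mm and grips with 3 to 60 N. Pads are 15 mm wide; open, the fingers measure 128 mm over their backs; the gripper's body (75 mm by 188 mm) begins 65 mm behind the grasp point.
Start: joints at [1.149, 0.13, 1.488, -0, 1.523, -0.085], TCP at [0.198, 0.566, 0.219] pointing down, gripper open.
Joint ranges: [-2.96, 2.96], [-0.89, 2.26], [0.02, 2.5], [-1.34, 4.48], [0, 2.73], [-2.66, 2.66]. Speed limits (rad/s): [2.39, 2.39, 2.79, 3.14, 3.14, 3.14].

INTERFACE

Orientations are given as a unit quaternion [w, x, y, z].
In Python, from cell import get_obs, snapshot, job_done gives the robot as it stands.
- The arm moves only by the shell command python3 -m creep FILE [OPENING] [FORCE], which reads ROWS from the file FILE. ROWS is 1 to 8 rows, one to a line, with the numbers parted by spaces; each row has 4 numbers: dx, dy, dz in shares of the most that a row can go, 1 being 62.5 mm, then a turn about the tool's z in fractions of the full range, 1 being pi rad; each row shifts and turns the commanded pose from where the row before left it, along the tool's axes as they then stand; what a row does not reach is not made up. A row lasts 1/8 s, in which the tool goes at most 0.0625 m and 0.188 rad, less where a joint would pass 70% of its speed; a pose out of reach is approached as far as the arm can. OPENING is the finger opening in m, set as the command begins (- or left out keeps the last). The fingers move at their own pace and stop on an object; FORCE is the grip in N (left out, the last holds). Time passes only in rows, so rows that do not move let the fingers close. It prints the time, the measured TCP pose, the force, the opening and the grip force at its end. A shift or turn number past 1, either way, is cut back to 1. Input that does not fit is refused with a message, and nothing moves.
- get_obs(): the state, without advancing time (a new reading comes with each control period).
- snapshot(name): name is "scene" or "top" or "wrist"; returns a dict with "pixels" (384x512x3 uint8, red, green, blue), "K" (3x3 intrinsics, pixels), "R" (3x3) and "t" (3): a world point X has camera coordinates R X + t; the wrist camera has in their place "tool_from_camera" (4x4, takes a point from camera to tool coordinates, whose origin is the TCP and whose axes are the flange's). Camera axes: x right, y down, z forward; pixel columns grow to the right and rows downward; lengths in m; the calibration is good to about 2 mm. A picture is of the moment at which its call begins: read the wrist's pose just before it. There is no depth.
- job_done(): hands the job in; it is judged then, once.
The state is a dict: "clock": time; "joints": joint angles; "dq": joint speeds; "joint_efforts": joint torques, N m; "eef_pos": TCP position; "eef_rot": TCP orientation; "force": force on the tool from outside, world axes, zero at the start; "moment": the same for the moment, N m; "opening": finger opening in m; "grasp_force": force on a finger pad.
Only numpy, scipy, OpenCV 4.12 (cv2) and the standard library are available. Lean on these libraries where they do the work, as an engineer would, in place of code of your own. Each camera call takes 0.05 s, during which the arm holds its last target. There are 200 camera calls.

TASK

On the bearing-setting fixture, first turn the spindle-brake dial until its pointer points at the raised tab on the ring round it. Then screw the knurled nut down (clockwise from above) until it bottoms out on the bearing, back it off a quarter turn, and finish with the gripper still holding the nut there. Leave the dial on its mark and the things lying about where they are.

Things in the scene. Friction and masses are not known exactly. Their poses are not given: they have to be found in the camera images.
- fixture: bearing-setting fixture, fixed: aluminium base plate 110 mm (x) by 260 mm (y), 14 mm thick, with a grey brake housing (92x92 mm, top 42 mm above the table) at +y and a round dark steel bearing cartridge (foot 84 mm wide, top face 58 mm wide, 55 mm above the table) at -y. Origin: centre of its underside, z up. Dial axis at y = +80 mm, nut axis at y = -80 mm, both upright
- dial (a joint): angle of the brake dial, a black fluted round knob on the brake housing: 0 when its pointer points along the fixture's -x, growing clockwise seen from above, range 0 to 4.5. It turns stiffly (about 0.08 N m) and stays where it is left; it starts 0.5 to 1.5 short of the tab, which is always reached clockwise
- dial_top (a point): centre of the dial's top face, on its axis, 74.5 mm above the table. The dial's round grip is 33 mm in diameter and reaches 26 mm down from here; below it are a 42 mm skirt and a white pointer, 47 to 49 mm above the table
- pointer (a point): outer tip of the white pointer of the dial, 30 mm from the dial's axis; turns with the dial. A white line on the knob's top shows the same direction
- mark (a point): the place where the pointer's tip must be: inner end of the small bright metal raised tab (12x6 mm, top 51 mm above the table) on the flat black 78 mm ring round the dial, 30 mm from the dial's axis. The ring does not turn by itself or with the dial
- nut_turn (a joint): angle of the knurled nut on its thread: 0 when it has bottomed out on the bearing (a hard stop), growing counter-clockwise seen from above as it is unscrewed; right-hand thread, the nut rises 8 mm a full turn (1.27 mm per rad). It starts 2.0 to 2.9 from the stop; turns stiffly (about 0.12 N m), stays where it is left and can be turned to 4.5
- nut_top (a point): centre of the knurled nut's top face, on its axis, 83 mm above the table when the nut has bottomed out. A 19 mm threaded stud stands up through it to 100 mm above the table
- bearing_nut: knurled round steel nut on the upright threaded stud, 46 mm in diameter, 28 mm tall, with a dark line on its top face; origin: centre of its underside, on its axis, 55 mm above the table when bottomed out; this frame rises with the nut but does not turn (its angle is nut_turn)
- caliper: digital caliper lying in front of the fixture, 75x242x16 mm; a bystander, loose; origin at the centre of its underside
- gauge_block: steel gauge block lying on the fixture's base plate between dial and nut, 30x35x9 mm; a bystander, loose; origin at the centre of its underside
- torch: black pocket torch lying behind the fixture, 96x25x25 mm; a bystander, loose; origin at the centre of its underside
- cutter_red: red side cutters lying behind the fixture, 141x44x14 mm; a bystander, loose; origin at the centre of its underside
- pen_4: black pen lying beside the fixture at the dial end, 120x11x12 mm; a bystander, loose; origin at the centre of its underside

How it is judged:
By the outcome, as a careful person would: the job done as asked, in the order asked, and still so for the second after the job is handed in, while the arm keeps its last pose, push and grip.
It also fails if it takes over 72 s, if anything falls off the work surface, if the arm or the gripper's body presses on something with over 40 N, if the wrist force passes 120 N, or if a joint passes its speed limit or range.

## Working session

There is one attempt and no reset: what is moved stays moved. The work goes in short steps, Python scripts to look and compute and a shell command to move; the robot and the scene stay as the last step left them, time stands still between calls to the robot, and variables do not carry over. Pictures are saved under pics/ and viewed, at most 10 in all, crops included, and the job is handed in when it is done.

```bash
ls; mkdir -p pics; python3 - <<'E'
from cell import *
import cv2,numpy as np
o=get_obs();print({k:np.round(v,3) for k,v in o.items()})
for n in("scene","top"):
    s=snapshot(n);cv2.imwrite(f"pics/{n}0.png",s["pixels"][...,::-1]);print(n,s["K"],s["R"],s["t"])
    np.savez(f"{n}0.npz",**s)
a=cv2.imread("pics/top0.png");print(a.shape)
cv2.imwrite("pics/top0b.png",cv2.resize(a,(800,600),interpolation=cv2.INTER_CUBIC))
E
```

```text
pics
{'clock': np.float64(0.0), 'joints': array([ 1.149,  0.131,  1.489, -0.   ,  1.523, -0.085]), 'dq': array([ 0.   , -0.001,  0.   , -0.001,  0.001, -0.   ]), 'joint_efforts': array([-0.0000e+00, -5.5983e+01, -4.9178e+01,  7.7000e-02,  3.5000e-02,
       -0.0000e+00]), 'eef_pos': array([0.198, 0.566, 0.218]), 'eef_rot': array([-0.   ,  0.168,  0.986, -0.001]), 'force': array([-0.287, -0.9  ,  0.216]), 'moment': array([ 0.002,  0.009, -0.021]), 'grasp_force': np.float64(0.0), 'opening': np.float64(0.093)}
scene [[489.29801233   0.         262.23408364]
 [  0.         489.29801233 194.99663751]
 [  0.           0.           1.        ]] [[ 0.55504798 -0.83174705  0.01088944]
 [-0.45085138 -0.31181556 -0.83636361]
 [ 0.69903847  0.45931242 -0.5480669 ]] [-0.2524828   0.35464211  0.51158425]
top [[355.61273337   0.         253.80316118]
 [  0.         355.61273337 190.7967158 ]
 [  0.           0.           1.        ]] [[ 0.01826782 -0.99972886  0.01443906]
 [-0.99338531 -0.01978557 -0.11311122]
 [ 0.11336623 -0.01227725 -0.99347741]] [0.05800114 0.55855628 0.86825877]
(384, 512, 3)
```

View pics/top0b.png

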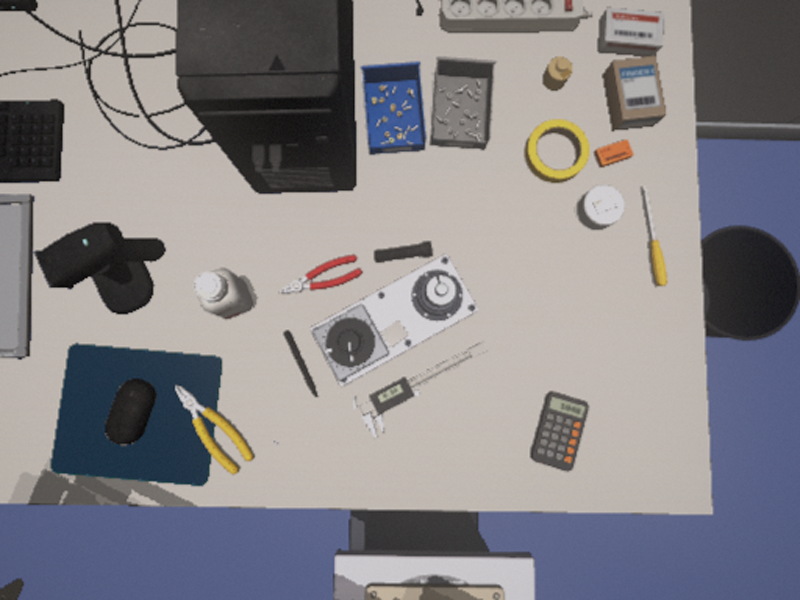

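View pics/scene0.png

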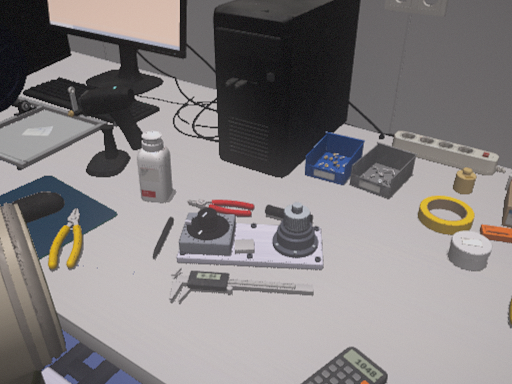

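The top view shows the fixture with the dial near (350,343) and the nut near (438,290) in the 800-px picture. The caliper is in front, and the cutters and torch are behind. The scene view shows the same layout. Next I'll get rough positions by casting rays.

```bash
cat > h.py <<'E'
import numpy as np,cv2
from cell import *
from scipy.spatial.transform import Rotation as Ro
def rot(q): return Ro.from_quat(np.r_[q[1:],q[0]]).as_matrix()
def cam(s):  # -> K, R_wc, centre
    return s["K"],s["Rw"],s["c"]
def snap(n,f=None):
    o=get_obs();s=dict(snapshot(n))
    if n=="wrist":
        T=np.eye(4);T[:3,:3]=rot(o["eef_rot"]);T[:3,3]=o["eef_pos"];M=T@s["tool_from_camera"]
        s["Rw"],s["c"]=M[:3,:3],M[:3,3]
    else: s["Rw"]=s["R"].T;s["c"]=-s["R"].T@s["t"]
    if f: cv2.imwrite(f"pics/{f}.png",s["pixels"][...,::-1]);np.savez(f+".npz",**s)
    return s
def ray(s,uv):
    d=s["Rw"]@np.linalg.solve(s["K"],np.r_[uv,1.]);return s["c"],d/np.linalg.norm(d)
def onz(s,uv,z):
    c,d=ray(s,uv);return c+d*(z-c[2])/d[2]
def tri(*sv):
    A=np.zeros((3,3));b=np.zeros(3);L=[]
    for s,uv in sv:
        c,d=ray(s,uv);P=np.eye(3)-np.outer(d,d);A+=P;b+=P@c;L.append((c,d))
    X=np.linalg.solve(A,b)
    return X,[np.linalg.norm(np.cross(X-c,d)) for c,d in L]
def proj(s,X):
    p=s["K"]@(s["Rw"].T@(np.asarray(X)-s["c"]));return p[:2]/p[2]
E
python3 - <<'E'
from h import *
s=snap("top","t1");w=snap("wrist","w0")
d=onz(s,(224,219.5),.0745);n=onz(s,(280.5,185),.1);print(d,n,np.linalg.norm((d-n)[:2]),np.arctan2(*(d-n)[[1,0]]))
print(w["K"],w["tool_from_camera"])
print(rot(get_obs()["eef_rot"]))
a=cv2.imread("pics/t1.png")[150:250,180:320];cv2.imwrite("pics/t1c.png",cv2.resize(a,None,fx=5.5,fy=5.5,interpolation=cv2.INTER_CUBIC))
E
```

```text
[0.48218831 0.13892536 0.0745    ] [0.56441067 0.0072364  0.1       ] 0.15524979938297676 2.1289409981419793
[[306.68592406   0.         255.54621261]
 [  0.         306.68592406 192.66416972]
 [  0.           0.           1.        ]] [[ 9.10611262e-04 -9.57818147e-01 -2.87373567e-01  7.95863085e-02]
 [ 9.99999359e-01  6.78907160e-04  9.05932592e-04 -1.20157234e-03]
 [-6.72618705e-04 -2.87374208e-01  9.57818152e-01 -1.66171468e-01]
 [ 0.00000000e+00  0.00000000e+00  0.00000000e+00  1.00000000e+00]]
[[-9.43814283e-01  3.30475940e-01 -5.02486108e-04]
 [ 3.30476305e-01  9.43813638e-01 -1.10836773e-03]
 [ 1.07964375e-04 -1.21215304e-03 -9.99999260e-01]]
```

View pics/t1c.png

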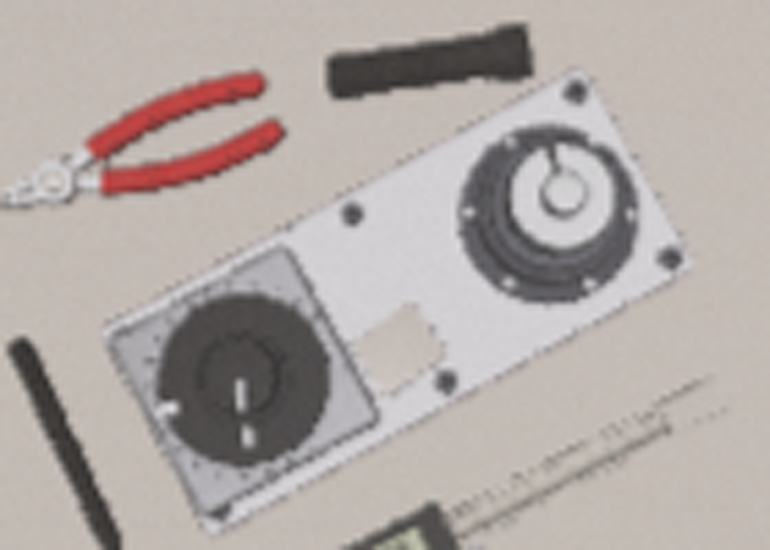

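The crop shows the dial top at about crop (237,372), its pointer tip at (249,436) and the tab at (168,408), roughly 1.2 rad clockwise of the pointer. The nut and stud are at about (565,192). I'll move the wrist camera over the dial.

The manual's scale: shifts go in shares of 62.5 mm and turns go in shares of pi rad. Converting my numbers, -0.044 m is -0.704, -0.033 m is -0.528.

```bash
echo '-0.704 -0.528 0.032 0
-0.704 -0.528 0.032 0
-0.704 -0.528 0.032 0
-0.704 -0.528 0.032 0
-0.704 -0.528 0.032 0
-0.704 -0.528 0.032 0
-0.704 -0.528 0.032 0
-0.704 -0.528 0.032 0' > m.json && python3 -m creep m.json; echo '-0.416 -0.352 0.032 0
-0.416 -0.352 0.032 0
0 0 0 0
0 0 0 0' > m.json && python3 -m creep m.json
python3 - <<'E'
from h import *
o=get_obs();print(o["eef_pos"],o["eef_rot"],o["joints"],o["force"])
snap("wrist","w1")
E
```

```text
clock: 1.2
eef_pos: [0.444, 0.1992, 0.2026]
eef_rot: [0.0, 0.168, 0.986, 0.0]
force: [0.6, 0.5, -0.4]
opening: 0.093
grasp_force: 0.0
clock: 1.7
eef_pos: [0.4775, 0.1424, 0.1985]
eef_rot: [-0.0, 0.168, 0.986, 0.0]
force: [0.8, -0.6, -0.1]
opening: 0.0931
grasp_force: 0.0
[0.47749173 0.14237464 0.19850087] [-2.68457401e-04  1.67823352e-01  9.85817041e-01  1.07875953e-04] [ 1.86544512e-01 -1.37289140e-01  1.79200391e+00  3.90356174e-04
  1.48730627e+00 -1.04704186e+00] [ 0.80648856 -0.61583058 -0.10509373]
```

View pics/w1.png

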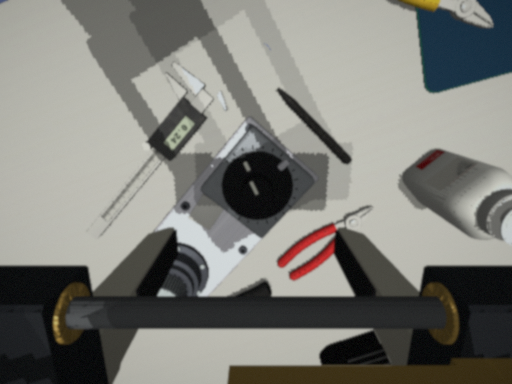

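The wrist view shows the dial at about (257,185), its pointer tip near (249,168) and the tab near (284,166). The nut is half hidden near (185,275). I'll take a second view from over the nut.

In the tool's units: -0.04 m is -0.64, -0.032 m is -0.512.

```bash
echo '-0.64 -0.512 0 0
-0.64 -0.512 0 0
-0.64 -0.512 0 0
0 0 0 0
0 0 0 0' > m.json && python3 -m creep m.json
python3 - <<'E'
from h import *
s2=snap("wrist","w2");s1=dict(np.load("w1.npz"))
for n,s,X in(("1",s1,[.482,.139,.05]),("2",s2,[.482,.139,.05])):
    u=proj(s,X).astype(int);print(n,u);p=s["pixels"][max(u[1]-60,0):u[1]+60,u[0]-60:u[0]+60,::-1];cv2.imwrite(f"d{n}.png",p)
u=proj(s2,[.564,.007,.08]).astype(int);print(u)
n=s2["pixels"][u[1]-60:u[1]+60,u[0]-60:u[0]+60,::-1]
t=[cv2.resize(x,(390,390),interpolation=cv2.INTER_CUBIC) for x in(cv2.imread("d1.png"),n)]
cv2.imwrite("pics/c12.png",np.hstack(t))
E
```

```text
clock: 2.38
eef_pos: [0.559, 0.0129, 0.1985]
eef_rot: [-0.0, 0.167, 0.986, 0.0]
force: [-0.3, -0.0, -0.3]
opening: 0.0928
grasp_force: 0.0
1 [254 184]
2 [355  62]
[252 193]
```

View pics/c12.png

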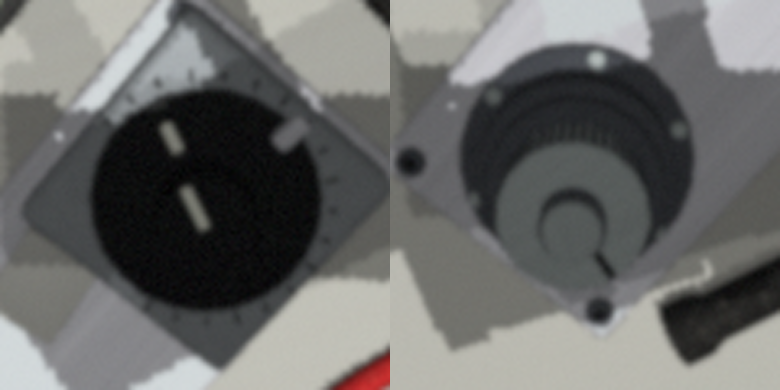

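In the left crop the pointer runs from (178,154) to its tip at (163,122), the top line runs from (205,230) to (184,187), and the tab's inner end is at about (276,148). In the right crop the nut face is centred near (573,215), the stud near (571,230), and the dark line lies toward (612,275). Next I'll segment and triangulate.

```bash
cat > meas.py <<'E'
from h import *
def blobs(s,X,r,lo,hi,amin,scale=4):
    """bright-range blobs near projected X: (centroid, area, contour) in full-image px"""
    u=proj(s,X).astype(int);x0,y0=max(u[0]-r,0),max(u[1]-r,0)
    g=cv2.cvtColor(s["pixels"][y0:u[1]+r,x0:u[0]+r],cv2.COLOR_RGB2GRAY)
    g=cv2.resize(g,None,fx=scale,fy=scale,interpolation=cv2.INTER_CUBIC)
    m=cv2.inRange(g,lo,hi);m=cv2.morphologyEx(m,cv2.MORPH_OPEN,np.ones((3,3),np.uint8))
    out=[]
    for c in cv2.findContours(m,cv2.RETR_EXTERNAL,cv2.CHAIN_APPROX_NONE)[0]:
        a=cv2.contourArea(c)/scale**2
        if a<amin: continue
        c=(c[:,0]+.5)/scale-.5+[x0,y0];M=cv2.moments(c.astype(np.float32));out.append((np.array([M["m10"],M["m01"]])/M["m00"],a,c))
    return sorted(out,key=lambda b:-b[1])
E
python3 - <<'E'
from meas import *
L=[dict(np.load(f+".npz")) for f in("w1","w2","t1","scene0")]
X=[.482,.139,.05]
R=[]
for s,r,sc in((L[0],48,1),(L[1],48,1),(L[2],25,.25)):
    b=blobs(s,X,r,0,50,100*sc)[0];h=cv2.convexHull(b[2].astype(np.float32));e=cv2.fitEllipse(h);R.append((s,np.array(e[0])))
    print("ring",np.round(e[0],2),np.round(e[1],1),int(b[1]))
    P=np.array([onz(s,p,.047)[:2] for p in h[:,0]]);print("  circ",cv2.minEnclosingCircle(P.astype(np.float32)),[np.round(v,4) for v in cv2.fitEllipse((P*1000).astype(np.float32))])
    for b in blobs(s,X,r-8 if sc==1 else 20,75,255,4*sc)[:7]: print("   w",np.round(b[0],1),round(b[1],1),np.round(onz(s,b[0],.05),4))
print(tri(R[0],R[1]),tri(*R))
E
```

```text
ring [257.   185.22] [68.7 71.7] 3755
  circ ((0.48563915491104126, 0.14013004302978516), 0.03890978917479515) [array([485.797 , 140.1727]), array([76.4335, 77.0134]), np.float64(2.4032)]
   w [231.7 151.5] 638.6 [0.4413 0.1281 0.05  ]
   w [224.7 215.4] 387.5 [0.5045 0.0961 0.05  ]
   w [286.6 217. ] 194.3 [0.5287 0.1596 0.05  ]
   w [287.3 149.3] 153.1 [0.4579 0.1829 0.05  ]
   w [283.6 164.2] 64.9 [0.4716 0.1745 0.05  ]
   w [253.5 187.6] 47.1 [0.4851 0.1365 0.05  ]
   w [246.4 165.9] 34.4 [0.4604 0.1373 0.05  ]
ring [354.95  66.3 ] [75.3 84.8] 4885
  circ ((0.48631981015205383, 0.13864459097385406), 0.03742591664195061) [array([486.2617, 138.6839]), array([73.9798, 74.4904]), np.float64(13.9961)]
   w [346.5  40.2] 1147.4 [0.4603 0.1362 0.05  ]
   w [388.5  92. ] 243.8 [0.5185 0.1634 0.05  ]
   w [362.9  55.1] 102.6 [0.4779 0.1476 0.05  ]
   w [346.6  40.9] 71.9 [0.461  0.1361 0.05  ]Traceback (most recent call last):
  File "<stdin>", line 6, in <module>
IndexError: list index out of range
```

```bash
python3 - <<'E'
from meas import *
w1,w2,t=[dict(np.load(f+".npz")) for f in("w1","w2","t1")]
X=[.486,.140,.05]
B1=blobs(w1,X,40,75,255,4);pick=lambda B,u:min(B,key=lambda b:np.hypot(*(b[0]-u)))
p1,l1,m1=[pick(B1,u) for u in((246.4,165.9),(253.5,187.6),(283.6,164.2))]
B2=blobs(w2,X,45,60,255,4)
for b in B2: print(np.round(b[0],1),round(b[1],1),np.round(onz(w2,b[0],.05),4),np.round(onz(w2,b[0],.0745),4))
def tgt(b,z,s):
    P=np.array([onz(s,q,z)[:2] for q in b[2]])*1000;r=cv2.minAreaRect(P.astype(np.float32));bx=cv2.boxPoints(r)
    e=bx[np.argsort(np.hypot(*(np.roll(bx,-1,0)-bx).T))]
    v=max([bx[1]-bx[0],bx[2]-bx[1]],key=np.linalg.norm);return np.round(r[0],1),np.round(r[1],1),round(float(np.arctan2(v[1],v[0])%np.pi),3)
c=np.array([.4858,.1400])
for n,b,z in(("ptr",p1,.049),("line",l1,.0745),("tab",m1,.051)):
    q=onz(w1,b[0],z)[:2];d=q-c;print(n,np.round(q,4),"r",round(np.hypot(*d),4),"ang",round(np.arctan2(d[1],d[0]),3),tgt(b,z,w1))
E
```

```text
[357.  65.] 7946.4 [0.4845 0.1403 0.05  ] [0.4844 0.1324 0.0745]
[315.8 106.5] 72.0 [0.5083 0.0927 0.05  ] [0.5063 0.0884 0.0745]
ptr [0.4606 0.1372] r 0.0253 ang -3.03 (array([460.6, 137.2]), array([10.4,  4.3]), 0.115)
line [0.4786 0.1389] r 0.0073 ang -2.99 (array([478.7, 138.9]), array([14.4,  3.8]), 0.112)
tab [0.4714 0.1745] r 0.0374 ang 1.967 (array([471.8, 174.4]), array([ 7.7, 12.1]), 2.029)
```

```bash
python3 - <<'E'
from meas import *
w1,w2,t=[dict(np.load(f+".npz")) for f in("w1","w2","t1")]
X=[.486,.140,.05]
for th in(85,100,115):
    print(th,[(np.round(b[0],1).tolist(),round(b[1])) for b in blobs(w2,X,45,th,255,4)],[(np.round(b[0],1).tolist(),round(b[1])) for b in blobs(t,X,20,th,255,1,8) if b[1]<100])
print("ring",tri((w1,(257,185.22)),(w2,(354.95,66.3))))
N=[.567,.007,.085]
for s,r in((w2,35),(t,16)):
    g=cv2.cvtColor(s["pixels"],cv2.COLOR_RGB2GRAY);u=proj(s,N).astype(int);print(u,g[u[1]-r:u[1]+r:4,u[0]-r:u[0]+r:4] if r>20 else g[u[1]-r:u[1]+r:2,u[0]-r:u[0]+r:2])
E
```

```text
85 [([357.2, 64.8], 7919), ([315.4, 106.9], 60)] []
100 [([357.3, 64.8], 7895), ([315.2, 107.0], 54)] []
115 [([370.0, 65.6], 2040), ([318.4, 28.7], 246), ([362.9, 55.1], 71), ([315.1, 107.2], 50), ([346.6, 40.8], 49)] []
ring (array([0.48519901, 0.14022601, 0.04395079]), [np.float64(0.00021549617559154293), np.float64(0.0002154961755916355)])
[253 197] [[ 93  81  59  27  37  39  35  32  35  37  39  37  31  36  39  46 102 102]
 [ 45  40  33  38  35  35  38  39  38  38  35  33  39  34  34  40  86 101]
 [ 37  33  36  30  38  38  38  40  40  39  38  39  34  37  33  45  60  99]
 [ 39  35  35  37  38  39  45  50  46  41  41  39  38  32  37  52  73  98]
 [ 35  37  38  38  36  59  83  87  87  78  58  42  38  39  34  37  37  94]
 [ 38  37  36  37  84  90  91  89  93  90  89  78  36  35  34  33  38  92]
 [ 37  37  38  84  90  91  91  92  90  89  90  90  80  34  37  34  38  97]
 [ 36  39  61  90  89  91  90  74  75  89  89  90  90  53  38  35  38  99]
 [ 76  35  84  90  91  83  41  48  45  42  88  88  91  78  37  37  56 101]
 [ 65  36  90  89  89  65  82  87  87  68  72  89  89  81  36  36  92
[... 989 characters left out ...]
 209 208 200 143  81 168 184]
 [208 122  82  92 103 157 209 208 138 177 202 209 207 124 104 198]
 [193  94  87  87  81 202 208 208 174 197 188 201 209 198  89 136]
 [126  93  83 100  89 209 209 148 207 207 208 173 208 209 105  90]
 [115  82  91 102  90 208 210 139 194 209 208 173 208 209 101  93]
 [171 123  93 103  71 209 209 196  95 144 142 202 209 209  92 170]
 [111  77  92  98  78 164 209 208 202 194 206 208 208 149  92 115]
 [ 99  94  86  85 103  79 163 208 209 209 209 208 164 103  89  93]
 [144  95  68  90  99 100  81 127 171 195 169 109 108  91  89  99]
 [194  93  95  75  88  88 103 101  81  99 100 111  92  86  91 132]
 [209 133  95  82  71  91  84  84  97  89  87  89  86  91  97 205]]
```

```bash
python3 - <<'E'
from meas import *
w1,w2,t=[dict(np.load(f+".npz")) for f in("w1","w2","t1")]
print("ptr",tri((w1,(246.4,165.9)),(w2,(346.6,40.8))));print("line",tri((w1,(253.5,187.6)),(w2,(362.9,55.1))))
N=[.567,.007,.085];R=[]
for s,r,lo,hi in((w2,35,62,97),(t,14,150,255)):
    b=blobs(s,N,r,lo,hi,20,6)[0];h=cv2.convexHull(b[2].astype(np.float32));e=cv2.fitEllipse(h);R.append((s,np.array(e[0])))
    P=np.array([onz(s,q,.0862)[:2] for q in h[:,0]])*1000;print(np.round(e[0],2),np.round(e[1],1),b[1],cv2.fitEllipse(P.astype(np.float32)))
print("nut",tri(*R))
# stud cap by eye: w2 (247.7,204), t (282.7,185)
print("stud",tri((w2,(247.7,204)),(t,(282.7,184.7))),onz(w2,(247.7,204),.1),onz(t,(282.7,184.7),.1))
# dark line on nut
E
```

```text
ptr (array([0.46078488, 0.13698075, 0.04753508]), [np.float64(0.00011105534538425147), np.float64(0.00011105534538429518)])
line (array([0.47838158, 0.13891285, 0.07514426]), [np.float64(6.309271045346223e-05), np.float64(6.309271045352211e-05)])
[254.36 195.55] [55.1 81.8] 1891.9027777777778 ((565.691650390625, 8.119468688964844), (53.63811111450195, 79.83184051513672), 37.87260818481445)
[281.83 185.18] [18.7 18.9] 261.5833333333333 ((565.9388427734375, 2.8507473468780518), (44.91168975830078, 44.95424270629883), 170.83958435058594)
nut (array([0.56737807, 0.00483822, 0.07631725]), [np.float64(0.00288329393389465), np.float64(0.002883293933894648)])
stud (array([0.56445239, 0.00261611, 0.1057686 ]), [np.float64(1.1931315285111225e-05), np.float64(1.1931315285086944e-05)]) [0.56625247 0.00181754 0.1       ] [0.5652232  0.00208505 0.1       ]
```

Heights agree with the text: pointer 47.5 mm, dial top 75 mm and ring 44 mm. The dial axis is at (0.4856,0.140) and the nut axis at (0.566,0.0025), 159.5 mm apart. The dial needs about 1.28 rad clockwise. I'll go and grasp it.

In the tool's units: 0.0475 m is 0.76, 0.0373 m is 0.5968.

```bash
echo '0.592 0.512 0 0
0.592 0.512 0 0
0.5968 0.5072 0 0
0 0 0 0
0 0 0.76 0
0 0 0.76 0
0 0 0.48 0
0 0 0 0' > m.json && python3 -m creep m.json .093; python3 - <<'E'
from h import *
o=get_obs();e=np.r_[.4856,.140,.0565]-o["eef_pos"];print(o["eef_pos"],rot(o["eef_rot"]).T@e,o["force"])
E
```

```text
clock: 3.42
eef_pos: [0.4834, 0.1386, 0.0711]
eef_rot: [-0.003, 0.167, 0.986, -0.001]
force: [-0.5, -0.2, -0.1]
opening: 0.0931
grasp_force: 0.0
[0.48343954 0.13856831 0.071101  ] [-0.00163484  0.00210464  0.01458782] [-0.52980517 -0.24617232 -0.09154808]
```

In the tool's units: 0.0073 m is 0.1168, 0.0021 m is 0.0336.

```bash
echo '-0.0256 0.0336 0.1168 0
0 0 0.1168 0
0 0 0 0' > m.json && python3 -m creep m.json ; echo '0 0 0 0
0 0 0 0
0 0 0 0
0 0 0 0
0 0 0 0
0 0 0 0' > m.json && python3 -m creep m.json 0.02 30; python3 - <<'E'
from h import *
o=get_obs();print(o["eef_pos"],o["eef_rot"],o["force"],o["moment"],o["opening"],o["joints"][5])
snap("wrist","w3")
E
```

```text
clock: 3.8
eef_pos: [0.4883, 0.1404, 0.0592]
eef_rot: [0.0, 0.168, 0.986, 0.0]
force: [0.7, 0.6, 0.9]
opening: 0.093
grasp_force: 0.0
clock: 4.55
eef_pos: [0.4881, 0.1404, 0.059]
eef_rot: [-0.0, 0.168, 0.986, -0.0]
force: [-0.0, 0.3, -0.5]
opening: 0.0378
grasp_force: 0.0
[0.48807731 0.14039049 0.05902298] [-2.01846545e-05  1.67621817e-01  9.85851371e-01 -6.94919199e-06] [-0.03670126  0.30264896 -0.51187049] [ 0.00124384  0.0004212  -0.05890178] 0.037826056314257214 -1.0548697038381807
```

View pics/w3.png

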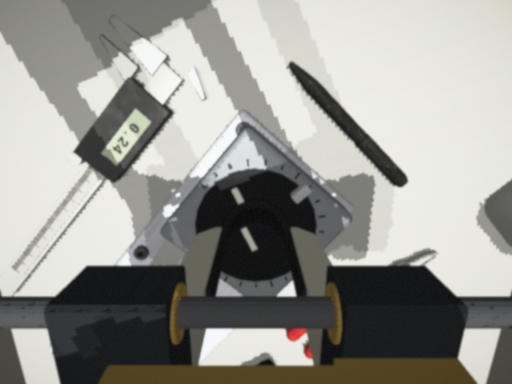

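The view shows the fingers coming down either side of the knob, the pointer tip near (237,190) and the tab near (302,194). The fingers are still closing, so I'll correct the 2.5 mm offset and finish the grip.

In the tool's units: 0.0022 m is 0.0352, -0.0012 m is -0.0192.

```bash
echo '0.0352 -0.0192 0.032 0
0 0 0 0
0 0 0 0
0 0 0 0
0 0 0 0' > m.json && python3 -m creep m.json 0.02 30; python3 - <<'E'
from h import *
o=get_obs();print(o["eef_pos"],o["eef_rot"],o["force"],o["moment"],o["opening"],o["joints"][5],o["grasp_force"])
E
```

```text
clock: 5.22
eef_pos: [0.488, 0.1403, 0.059]
eef_rot: [0.002, 0.168, 0.986, 0.001]
force: [3.6, 0.2, 7.1]
opening: 0.0323
grasp_force: 30.0
[0.48799366 0.14028228 0.0589763 ] [2.41858285e-03 1.67627563e-01 9.85847126e-01 7.71500948e-04] [3.56028331 0.17305962 7.14287496] [-0.01633563 -0.48806124  0.00347271] 0.032309987542996146 -1.054816978626294 30.00304341316223
```

```bash
echo '0 0 0 0
0 0 0 0
0 0 0 0' > m.json && python3 -m creep m.json 0.045; python3 - <<'E'
from h import *
o=get_obs();e=np.r_[.4856,.140,.0565]-o["eef_pos"];print(o["eef_pos"],rot(o["eef_rot"]).T@e,o["force"],o["moment"],o["opening"])
E
```

```text
clock: 5.6
eef_pos: [0.485, 0.1399, 0.0565]
eef_rot: [-0.001, 0.168, 0.986, -0.0]
force: [-0.9, 0.4, 0.3]
opening: 0.0447
grasp_force: 0.0
[0.48504301 0.13991653 0.05651426] [-4.98134472e-04  2.62833149e-04  1.35870451e-05] [-0.89147637  0.36565545  0.34556577] [ 0.04808259 -0.01329549  0.01070466] 0.04466338827558658
```

In the tool's units: 0.15 rad is 0.0477.

```bash
echo '0 0 0 0
0 0 0 0
0 0 0 0
0 0 0 0' > m.json && python3 -m creep m.json 0.02 40; python3 -c "
from h import *
o=get_obs();print(o['eef_pos'],o['opening'],o['grasp_force'],o['moment'],o['force'])"
echo '0 0 0 0.0477
0 0 0 0.0477
0 0 0 0.0477
0 0 0 0.0477
0 0 0 0.0477
0 0 0 0.0477
0 0 0 0.0477
0 0 0 0.0477' > m.json && python3 -m creep m.json;echo '0 0 0 0
0 0 0 0' > m.json && python3 -m creep m.json; python3 - <<'E'
from h import *
o=get_obs();print(o["eef_pos"],o["eef_rot"],2*np.arctan2(o["eef_rot"][2],o["eef_rot"][1]),o["force"],o["moment"],o["joints"][5])
snap("wrist","w4")
E
```

```text
clock: 6.1
eef_pos: [0.4858, 0.1409, 0.057]
eef_rot: [0.0, 0.168, 0.986, 0.001]
force: [1.8, 5.2, -1.7]
opening: 0.0323
grasp_force: 40.0
[0.48575532 0.14088718 0.05697051] 0.03229438132483518 39.979140758514404 [ 0.64972919 -0.2255126   0.00670049] [ 1.76694713  5.24132744 -1.69514558]
clock: 7.1
eef_pos: [0.486, 0.1412, 0.057]
eef_rot: [-0.0, 0.697, 0.717, 0.001]
force: [3.8, 6.1, -4.7]
opening: 0.0323
grasp_force: 40.0
clock: 7.35
eef_pos: [0.486, 0.1412, 0.0569]
eef_rot: [-0.0, 0.695, 0.719, 0.001]
force: [3.9, 6.4, -4.2]
opening: 0.0324
grasp_force: 40.0
[0.48603419 0.14120301 0.05694169] [-3.51091875e-04  6.95010733e-01  7.18998381e-01  1.13444562e-03] 1.6047216350138604 [ 3.8807218   6.3966919  -4.19813868] [ 1.05367643 -0.45003526 -0.03270494] 0.14534501792338517
```

View pics/w4.png

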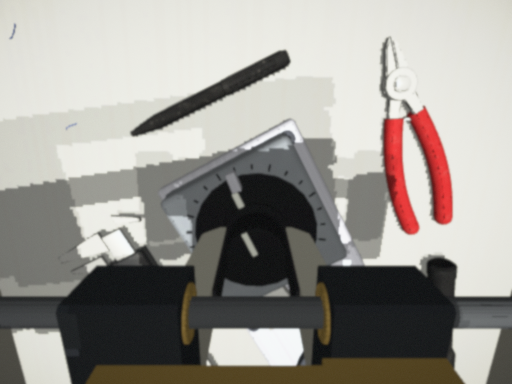

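The pointer, near (237,200), now almost touches the tab near (234,182). I'll measure what is left.

```bash
cat > dial.py <<'E'
import sys
from meas import *
f,us=sys.argv[1],[tuple(map(float,a.split(","))) for a in sys.argv[2:]]
s=dict(np.load(f+".npz"));g=cv2.cvtColor(s["pixels"],cv2.COLOR_RGB2GRAY)
c=np.array([.4858,.1405])
for n,u,z in zip(("ptr","tab","line"),us,(.049,.051,.0745)):
    v=int(g[round(u[1]),round(u[0])]);X=onz(s,np.array(u),z)
    for lo in(int(v*.6),int(v*.75)):
        b=min(blobs(s,X,25,lo,255,6,6),key=lambda b:np.hypot(*(b[0]-u)))
        P=np.array([onz(s,q,z)[:2] for q in b[2]])*1000;r=cv2.minAreaRect(P.astype(np.float32))
        q=onz(s,b[0],z)[:2];d=q-c
        l=cv2.fitLine(P.astype(np.float32),cv2.DIST_L2,0,.01,.01).ravel()
        print(n,v,lo,np.round(b[0],1),np.round(q*1000,1),"r %.1f ang %.3f axis %.3f"%(1e3*np.hypot(*d),np.arctan2(d[1],d[0]),np.arctan2(l[1],l[0])),np.round(r[1],1))
E
python3 dial.py w3 237,196 302,194 249,239; python3 dial.py w4 238,201 234,183 250,244
```

```text
ptr 165 99 [237.2 195.4] [460.5 137.3] r 25.5 ang -3.014 axis 0.107 [10.4  4.3]
ptr 165 123 [237.2 195.4] [460.5 137.2] r 25.5 ang -3.014 axis 0.109 [9.7 3.6]
tab 135 81 [306.7 191. ] [470.9 177.4] r 39.8 ang 1.954 axis 0.403 [43.6 15.7]
tab 135 101 [301.6 193. ] [471.2 174.2] r 36.7 ang 1.980 axis -1.189 [ 7.1 12. ]
line 164 98 [248.7 238.7] [478.4 138.8] r 7.6 ang -2.910 axis 0.106 [14.5  3.6]
line 164 123 [248.7 238.7] [478.4 138.8] r 7.6 ang -2.910 axis 0.108 [13.9  3. ]
ptr 166 99 [234.6 189.2] [472.8 169.6] r 31.9 ang 1.991 axis -1.229 [ 7.  22.4]
ptr 166 124 [234.7 189.4] [472.9 169.4] r 31.7 ang 1.992 axis -1.259 [ 5.6 21.4]
tab 136 81 [235.  176.2] [473.  177.9] r 39.5 ang 1.900 axis 0.722 [32.5 25.6]
tab 136 102 [234.3 187.9] [472.7 170.9] r 33.1 ang 1.977 axis -1.249 [ 6.6 22.1]
line 162 97 [249.2 244.1] [482.5 146.7] r 7.0 ang 2.056 axis -1.093 [ 3.6 14.7]
line 162 121 [249.2 244.2] [482.5 146.7] r 7.0 ang 2.056 axis -1.091 [ 3.  14.1]
```

In the tool's units: 0.04 rad is 0.0127.

```bash
echo '0 0 0 0.0127
0 0 0 0.0111
0 0 0 0
0 0 0 0' > m.json && python3 -m creep m.json; python3 - <<'E'
from h import *
o=get_obs();print(2*np.arctan2(o["eef_rot"][2],o["eef_rot"][1]),o["force"],o["moment"])
s=snap("wrist","w5");a=s["pixels"][160:270,190:310,::-1];cv2.imwrite("pics/w5c.png",cv2.resize(a,None,fx=5,fy=5,interpolation=cv2.INTER_CUBIC))
E
python3 dial.py w5 238,201 234,183 250,244
```

```text
clock: 7.9
eef_pos: [0.4861, 0.1412, 0.057]
eef_rot: [-0.0, 0.721, 0.692, 0.001]
force: [4.0, 5.5, -4.9]
opening: 0.0324
grasp_force: 40.0
1.5298237452400913 [ 4.01450156  5.46761549 -4.89186791] [ 1.08908813 -0.42697518 -0.09833069]
ptr 167 100 [231.5 189.4] [473.3 170.4] r 32.4 ang 1.967 axis -1.129 [ 7.  22.7]
ptr 167 125 [232.1 190.4] [473.6 169.8] r 31.8 ang 1.966 axis -1.135 [ 4.9 21.2]
tab 97 58 [230.6 173.7] [473.5 180.4] r 41.8 ang 1.869 axis 0.877 [30.4 28.6]
tab 97 72 [230.5 173.5] [473.5 180.5] r 41.9 ang 1.869 axis 1.101 [30.4 28.6]
line 163 97 [249.1 244.1] [483.1 147. ] r 7.0 ang 1.968 axis -1.168 [ 3.6 14.8]
line 163 122 [249.2 244.1] [483.1 147. ] r 7.0 ang 1.968 axis -1.166 [ 3.  14.1]
```

View pics/w5c.png

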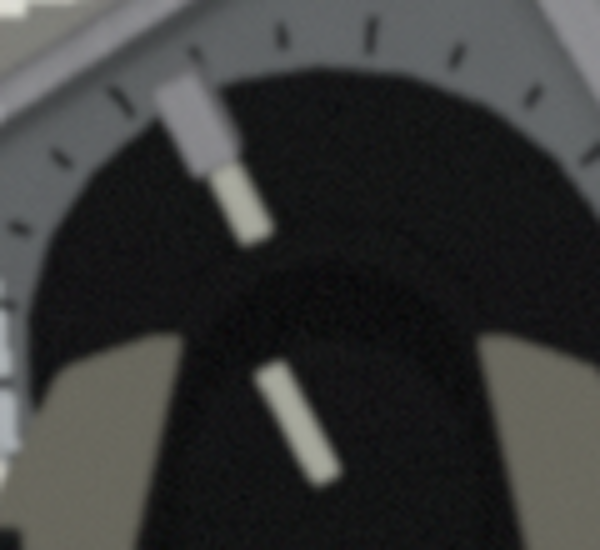

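```bash
python3 - <<'E'
from meas import *
s=dict(np.load("w5.npz"));f=lambda p,z:onz(s,np.array(p)/5-.4+[190,160],z)[:2]*1e3
# tab pixels: bluish-grey mask vs. pointer's yellowish white, by colour difference
a=s["pixels"].astype(int)[170:212,215:245];r,g,b=a[...,0],a[...,1],a[...,2]
br=a.mean(2)
for y in range(4,30,3): print(170+y,[(int(v),int(w)) for v,w in zip(br[y,2:22],(b-r)[y,2:22])])
for c in((486.2,139.7),(485.8,140.5),(486.1,141.2)):
    A=lambda q:round(float(np.arctan2(q[1]-c[1],q[0]-c[0])),3)
    print(c,"tab in",A(f((219,166),.051)),"tab out",A(f((174,81),.051)),"ptr tip",A(f((224,170),.049)),"ptr in",A(f((258,240),.049)),"line",A(f((299,424),.0745)))
print(f((219,166),.051),f((174,81),.051),f((224,170),.049),f((258,240),.049),f((326,478),.0745),f((271,368),.0745))
E
```

```text
174 [(92, 4), (95, 5), (94, 5), (94, 5), (94, 5), (97, 4), (97, 4), (99, 3), (102, 3), (106, 3), (109, 3), (109, 3), (99, 2), (92, 4), (92, 4), (95, 6), (98, 6), (96, 5), (97, 6), (96, 6)]
177 [(93, 5), (97, 5), (96, 3), (100, 4), (110, 4), (118, 3), (125, 3), (128, 2), (133, 4), (134, 4), (137, 4), (136, 4), (128, 4), (113, 3), (97, 2), (88, 4), (73, 3), (57, 4), (43, 2), (34, 1)]
180 [(93, 4), (97, 4), (99, 4), (104, 3), (116, 4), (129, 2), (135, 3), (138, 3), (137, 3), (135, 3), (137, 4), (137, 4), (138, 4), (134, 4), (123, 4), (104, 3), (85, 3), (64, 2), (38, 1), (24, 1)]
183 [(86, 5), (91, 5), (86, 5), (75, 4), (73, 4), (93, 4), (118, 4), (131, 3), (135, 3), (135, 3), (137, 3), (136, 4), (136, 4), (139, 3), (136, 4), (128, 3), (115, 3), (97, 2), (76, 2), (51, 1)]
186 [(69, 4), (49, 3), (34, 3), (23, 1), (23, 2), (34, 1), (59, 2), (93, 2), (121, 3), (132, 3), (135, 4), (136, 3), (137, 4), (137, 2), (137, 2), (138, 2), (135, 3), (123, 2), (106, 2), (86, 1)]
189 [(23, 1), (19, 2), (18, 1), (22, 1), (21, 1), (20, 3), (27, 2), (40, 2), (73, 2), (110, 2), (128, 4), (136, 2), (136, 4),
[... 372 characters left out ...]
), (56, 1), (72, 0), (75, 0), (88, -1), (121, -6), (148, -9), (159, -10), (163, -9), (162, -10)]
198 [(19, 2), (19, 0), (23, 0), (21, 0), (20, 1), (19, 2), (21, 2), (19, 2), (18, 4), (22, 0), (20, 1), (21, -3), (21, 1), (20, 3), (35, -1), (68, -4), (113, -7), (146, -9), (161, -10), (164, -10)]
(486.2, 139.7) tab in 1.954 tab out 1.962 ptr tip 1.955 ptr in 1.958 line 1.968
(485.8, 140.5) tab in 1.951 tab out 1.96 ptr tip 1.953 ptr in 1.955 line 1.96
(486.1, 141.2) tab in 1.969 tab out 1.973 ptr tip 1.972 ptr in 1.983 line 2.046
[474.44063058 168.88445698] [469.87586896 179.30230843] [474.83359886 167.77911587] [478.3955743  158.83644345] [485.82914349 140.30717395] [480.56419891 153.39772937]
```

The pointer tip (1.955 rad) and the tab's inner end (1.954 rad) line up. I'll release the dial, rise, and turn the wrist for the nut.

In the tool's units: -0.045 m is -0.72, -0.18 rad is -0.0573.

```bash
echo '0 0 0 0
0 0 0 0
0 0 0 0' > m.json && python3 -m creep m.json .06; echo '0 0 -0.72 0
0 0 -0.72 0
0 0 0 -0.0573
0 0 0 -0.0573
0 0 0 -0.0573
0 0 0 -0.0573
0 0 0 -0.0573
0 0 0 0' > m.json && python3 -m creep m.json .093;  python3 - <<'E'
from h import *
o=get_obs();e=np.r_[.566,.0025,.147]-o["eef_pos"];print(o["eef_pos"],rot(o["eef_rot"]).T@e,o["joints"],o["opening"])
s=snap("wrist","w6");print(proj(s,[.4746,.168,.05]),proj(s,[.486,.140,.05]),proj(s,[.566,.0025,.09]))
E
```

```text
clock: 8.32
eef_pos: [0.4855, 0.1398, 0.057]
eef_rot: [0.0, 0.721, 0.692, -0.0]
force: [1.0, 0.7, -0.3]
opening: 0.057
grasp_force: 0.0
clock: 9.32
eef_pos: [0.4855, 0.1399, 0.147]
eef_rot: [-0.0, 0.349, 0.937, -0.0]
force: [0.5, -0.6, 0.7]
opening: 0.0932
grasp_force: 0.0
[0.48553619 0.13986792 0.14698624] [-1.50716377e-01 -5.12732269e-02 -1.31855817e-05] [ 1.79034138e-01 -8.16649720e-02  1.83592544e+00 -8.51984056e-05
  1.38755062e+00 -6.78743847e-01] 0.09316807334113145
[272.58364483 163.68475778] [256.76819569 193.27797035] [199.9677851  363.84537475]
```

In the tool's units: -0.0503 m is -0.8048, -0.0502 m is -0.8032, -0.18 rad is -0.0573.

```bash
python3 dial.py w6 270,168 276,155 255,186; echo '-0.8032 -0.2736 0 0
-0.8032 -0.2736 0 0
-0.8048 -0.2736 0 0
0 0 0 -0.0573
0 0 0 -0.0573
0 0 0 -0.0573
0 0 0 -0.0573
0 0 0 -0.0573' > m.json && python3 -m creep m.json;echo '0 0 0 0
0 0 0 0' > m.json && python3 -m creep m.json; python3 - <<'E'
from h import *
o=get_obs();print(o["joints"],o["force"])
s=snap("wrist","w7");u=proj(s,[.566,.0025,.085]).astype(int);print(u,o["eef_pos"])
a=s["pixels"][u[1]-70:u[1]+70,u[0]-80:u[0]+80,::-1];cv2.imwrite("pics/w7c.png",cv2.resize(a,None,fx=4,fy=4,interpolation=cv2.INTER_CUBIC))
E
```

```text
ptr 130 78 [273.9 160. ] [473.1 170.8] r 32.9 ang 1.969 axis -1.208 [ 8.3 23.2]
ptr 130 97 [273.4 160.9] [473.4 170. ] r 32.0 ang 1.969 axis -1.200 [ 5.2 21.4]
tab 111 66 [279.9 146.5] [467.  182.4] r 45.9 ang 1.992 axis 0.230 [43.8 43.2]
tab 111 83 [273.7 160.4] [472.8 170.7] r 32.9 ang 1.977 axis -1.198 [ 6.9 22.5]
line 15 9 [253.5 184.5] [473.  147.6] r 14.6 ang 2.637 axis -0.786 [41.2 41.6]
line 15 11 [253.5 184.5] [473.  147.6] r 14.6 ang 2.635 axis -1.118 [41.1 41.6]
clock: 10.38
eef_pos: [0.5662, 0.0026, 0.147]
eef_rot: [-0.0, -0.095, 0.996, -0.0]
force: [-0.7, 0.2, -0.1]
opening: 0.0933
grasp_force: 0.0
clock: 10.62
eef_pos: [0.5662, 0.0027, 0.147]
eef_rot: [-0.0, -0.091, 0.996, 0.0]
force: [0.8, 0.4, -0.7]
opening: 0.093
grasp_force: 0.0
[-8.57734213e-02  8.41357153e-02  1.66994607e+00  7.48231922e-06
  1.38755598e+00 -1.83887892e+00] [ 0.84709082  0.39495372 -0.71572479]
[256 206] [0.5662176  0.00270583 0.14700594]
```

View pics/w7c.png

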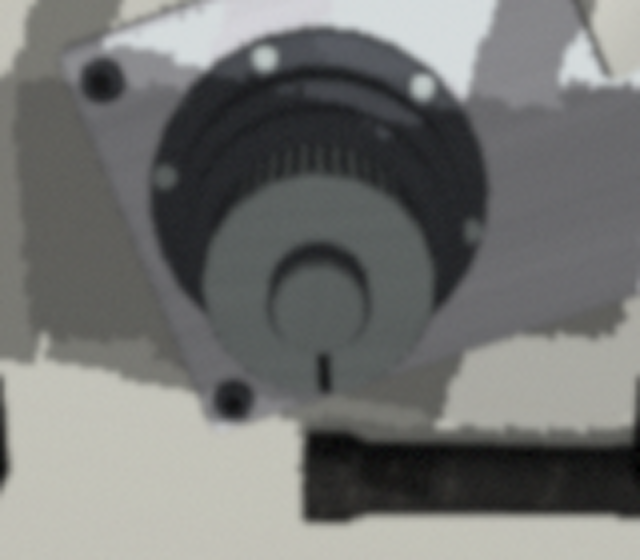

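The nut's top is centred near crop (319,285), i.e. image (255.8,207.2), with the stud cap at (256,213) and the dark line at the bottom near crop (324,372). The expected position was (256,206).

```bash
python3 - <<'E'
from h import *
w7,w2,t=[dict(np.load(f+".npz")) for f in("w7","w2","t1")]
print(tri((w7,(256,213.2)),(w2,(247.7,204)),(t,(282.7,184.7))),tri((w7,(255.8,207.2)),(t,(281.83,185.18))))
print(onz(w7,(256,213.2),.1),onz(w7,(255.8,207.2),.086))
o=get_obs();print(rot(o["eef_rot"]).T@(np.r_[.566,.0025,.063]-o["eef_pos"]))
E
```

```text
(array([0.56524592, 0.00204833, 0.10215387]), [np.float64(0.0003091778572328782), np.float64(0.0003271198498199221), np.float64(0.0003861998250717213)]) (array([0.56637223, 0.00229232, 0.08475972]), [np.float64(0.0005242141610782971), np.float64(0.0005242141610783349)])
[0.56602465 0.00188909 0.1       ] [0.56627532 0.00179798 0.086     ]
[ 0.00023025 -0.00016471  0.08401772]
```

The stud is at (0.565,0.002,0.102) and the nut top at (0.566,0.002,0.085), which match. I'll descend and grip.

The manual's scale: shifts go in shares of 62.5 mm and turns go in shares of pi rad. Converting my numbers, 0.04 m is 0.64, 0.03 m is 0.48.

```bash
echo '0 0 0.64 0
0 0 0.48 0
0 0.0096 0.224 0
0 0 0 0
0 0 0 0
0 0 0 0' > m.json && python3 -m creep m.json; echo '0 0 0 0
0 0 0 0
0 0 0 0
0 0 0 0
0 0 0 0
0 0 0 0
0 0 0 0
0 0 0 0' > m.json && python3 -m creep m.json .03 45; python3 - <<'E'
from h import *
o=get_obs();print(o["eef_pos"],2*np.arctan2(o["eef_rot"][2],o["eef_rot"][1]),o["force"],o["moment"],o["opening"],o["joints"][5])
E
```

```text
clock: 11.42
eef_pos: [0.5673, 0.0032, 0.0646]
eef_rot: [0.001, -0.094, 0.996, -0.0]
force: [-0.0, 0.1, 0.2]
opening: 0.093
grasp_force: 0.0
clock: 12.42
eef_pos: [0.5662, 0.0026, 0.0631]
eef_rot: [0.0, -0.094, 0.996, -0.0]
force: [0.2, -4.5, 0.3]
opening: 0.0452
grasp_force: 45.0
[0.56620823 0.00262303 0.06308956] 3.3294971795407036 [ 0.15281835 -4.51970606  0.29939424] [-0.85926228 -0.09356472 -0.00296747] 0.04521652680609243 -1.843742661971181
```

In the tool's units: 0.0002 m is 0.0032, 0.00017 m is 0.0027, 0.15 rad is 0.0477.

```bash
echo '0 0 0.0032 0.0477
0 0 0.0032 0.0477
0 0 0.0032 0.0477
0 0 0.0032 0.0477
0 0 0.0032 0.0477
0 0 0.0032 0.0477
0 0 0.0027 0.0477
0 0 0.0027 0.0477' > m.json && python3 -m creep m.json; cat > st.py <<'E'
from h import *
o=get_obs();R=rot(o["eef_rot"])
print(np.round(o["clock"],2),"pos",np.round(o["eef_pos"],4),"yaw %.4f"%(2*np.arctan2(o["eef_rot"][2],o["eef_rot"][1])%(2*np.pi)),"F",np.round(o["force"],1),"M",np.round(o["moment"],3),"j6 %.3f e6 %.3f"%(o["joints"][5],o["joint_efforts"][5]),"op %.4f"%o["opening"])
E
python3 st.py;  echo '0 0 0.0032 0.0477
0 0 0.0032 0.0477
0 0 0.0032 0.0477
0 0 0.0027 0.0477' > m.json && python3 -m creep m.json;python3 st.py
```

```text
clock: 13.42
eef_pos: [0.5664, 0.0028, 0.0616]
eef_rot: [0.0, 0.487, 0.874, -0.0]
force: [0.6, -5.1, -0.3]
opening: 0.0454
grasp_force: 45.0
13.42 pos [0.5664 0.0028 0.0616] yaw 2.1249 F [ 0.6 -5.1 -0.3] M [-0.85  -0.27   0.092] j6 -0.639 e6 -2.361 op 0.0454
clock: 13.92
eef_pos: [0.5665, 0.0028, 0.0608]
eef_rot: [0.001, 0.723, 0.691, 0.0]
force: [1.9, -4.5, -1.9]
opening: 0.0449
grasp_force: 45.0
13.92 pos [0.5665 0.0028 0.0608] yaw 1.5249 F [ 1.9 -4.5 -1.9] M [-0.88  -0.298  0.173] j6 -0.039 e6 -2.359 op 0.0449
```

In the tool's units: 0.00006 m is 0.001, 0.05 rad is 0.0159.

```bash
for i in 1; do echo '0 0 0.001 0.0159
0 0 0.001 0.0159
0 0 0.001 0.0159' > m.json && python3 -m creep m.json >/dev/null;python3 st.py; echo '0 0 0.001 0.0159
0 0 0.001 0.0159' > m.json && python3 -m creep m.json >/dev/null;python3 st.py; echo '0 0 0.001 0.0159
0 0 0.001 0.0159' > m.json && python3 -m creep m.json >/dev/null;python3 st.py; done
```

```text
14.3 pos [0.5666 0.0028 0.0607] yaw 1.3781 F [ 2.2 -4.8 -1.4] M [-0.887 -0.315  0.108] j6 0.108 e6 -0.705 op 0.0451
14.55 pos [0.5666 0.0028 0.0605] yaw 1.2781 F [ 1.6 -4.6 -1.2] M [-0.983 -0.339  0.118] j6 0.208 e6 -0.706 op 0.0454
14.8 pos [0.5666 0.0027 0.0604] yaw 1.1781 F [ 1.6 -3.8 -2. ] M [-0.948 -0.409  0.076] j6 0.308 e6 -0.705 op 0.0452
```

In the tool's units: 0.00006 m is 0.001, 0.05 rad is 0.0159.

```bash
echo '0 0 0.001 0.0159
0 0 0.001 0.0159' > m.json && python3 -m creep m.json >/dev/null;python3 st.py; echo '0 0 0.001 0.0159
0 0 0.001 0.0159' > m.json && python3 -m creep m.json >/dev/null;python3 st.py; echo '0 0 0.001 0.0159
0 0 0.001 0.0159' > m.json && python3 -m creep m.json >/dev/null;python3 st.py
```

```text
15.05 pos [0.5666 0.0027 0.0603] yaw 1.0782 F [ 2.7 -4.7 -2.3] M [-1.02  -0.416  0.135] j6 0.408 e6 -0.705 op 0.0451
15.3 pos [0.5666 0.0027 0.0601] yaw 0.9782 F [ 1.3 -4.9 -1.5] M [-0.988 -0.379  0.114] j6 0.508 e6 -0.705 op 0.0455
15.55 pos [0.5666 0.0027 0.06  ] yaw 0.8781 F [ 2.3 -5.4 -2.1] M [-1.05  -0.373  0.116] j6 0.608 e6 -0.705 op 0.0451
```

In the tool's units: 0.00006 m is 0.001, 0.05 rad is 0.0159.

```bash
echo '0 0 0.001 0.0159
0 0 0.001 0.0159' > m.json && python3 -m creep m.json >/dev/null;python3 st.py; echo '0 0 0.001 0.0159' > m.json && python3 -m creep m.json >/dev/null;python3 st.py; echo '0 0 0.001 0.0159' > m.json && python3 -m creep m.json >/dev/null;python3 st.py
```

```text
15.8 pos [0.5666 0.0026 0.0599] yaw 0.7781 F [ 2.7 -4.9 -1.1] M [-1.087 -0.41   0.111] j6 0.708 e6 -0.704 op 0.0455
15.92 pos [0.5666 0.0026 0.0598] yaw 0.7282 F [ 1.9 -4.8 -2. ] M [-1.066 -0.338  0.107] j6 0.758 e6 -0.705 op 0.0451
16.05 pos [0.5666 0.0026 0.0598] yaw 0.6782 F [ 2.2 -5.1 -2.2] M [-1.115 -0.398  0.116] j6 0.808 e6 -0.705 op 0.0452
```

In the tool's units: 0.00006 m is 0.001, 0.05 rad is 0.0159.

```bash
echo '0 0 0.001 0.0159
0 0 0.001 0.0159' > m.json && python3 -m creep m.json >/dev/null;python3 st.py; echo '0 0 0.001 0.0159' > m.json && python3 -m creep m.json >/dev/null;python3 st.py; echo '0 0 0.001 0.0159' > m.json && python3 -m creep m.json >/dev/null;python3 st.py
```

```text
16.3 pos [0.5666 0.0026 0.0597] yaw 0.5781 F [ 2.5 -4.4 -2.1] M [-1.094 -0.429  0.105] j6 0.908 e6 -0.705 op 0.0450
16.42 pos [0.5666 0.0026 0.0596] yaw 0.5281 F [ 2.6 -5.6 -1. ] M [-1.099 -0.374  0.118] j6 0.958 e6 -0.705 op 0.0452
16.55 pos [0.5666 0.0026 0.0596] yaw 0.4781 F [ 2.2 -6.4 -2.5] M [-1.15  -0.34   0.149] j6 1.008 e6 -0.704 op 0.0459
```

In the tool's units: 0.00006 m is 0.001, 0.04 rad is 0.0127.

```bash
echo '0 0 0.001 0.0127' > m.json && python3 -m creep m.json >/dev/null;python3 st.py; echo '0 0 0.001 0.0127' > m.json && python3 -m creep m.json >/dev/null;python3 st.py
```

```text
16.68 pos [0.5666 0.0026 0.0595] yaw 0.4386 F [ 2.6 -5.3 -2.4] M [-1.086 -0.303  0.656] j6 1.047 e6 0.030 op 0.0453
16.8 pos [0.5666 0.0026 0.0594] yaw 0.3997 F [ 2.6 -5.2 -1.5] M [-1.154 -0.321  1.361] j6 1.086 e6 0.712 op 0.0451
```

It hit the stop: Mz rose from 0.12 to 1.36, and contact was at yaw ≈0.468. I'll unload and check for slip.

In the tool's units: -0.00003 m is -0.0005, -0.035 rad is -0.0111.

```bash
echo '0 0 -0.0005 -0.0111' > m.json && python3 -m creep m.json >/dev/null;python3 st.py; echo '0 0 -0.0005 -0.0111
0 0 0 0' > m.json && python3 -m creep m.json >/dev/null;python3 st.py;echo '0 0 -0.0006 -0.0095
0 0 0 0' > m.json && python3 -m creep m.json >/dev/null;python3 st.py
```

```text
16.92 pos [0.5666 0.0026 0.0594] yaw 0.4360 F [ 2.6 -4.6 -1.6] M [-1.147 -0.318  0.576] j6 1.050 e6 1.837 op 0.0453
17.18 pos [0.5666 0.0026 0.0595] yaw 0.4700 F [ 3.3 -6.  -2. ] M [-1.076 -0.369 -0.075] j6 1.016 e6 -0.300 op 0.0451
17.42 pos [0.5666 0.0026 0.0595] yaw 0.4999 F [ 2.1 -5.3 -1.5] M [-1.194 -0.316 -0.081] j6 0.986 e6 -0.272 op 0.0454
```

In the tool's units: -0.0002 m is -0.0032, -0.15 rad is -0.0477.

```bash
echo '0 0 -0.0032 -0.0477
0 0 -0.0032 -0.0477
0 0 -0.0032 -0.0477
0 0 -0.0032 -0.0477
0 0 -0.0032 -0.0477
0 0 -0.0032 -0.0477
0 0 -0.0032 -0.0477
0 0 -0.0032 -0.0477' > m.json && python3 -m creep m.json >/dev/null;python3 st.py; echo '0 0 -0.0032 -0.0477
0 0 -0.0016 -0.0318
0 0 -0.001 -0.0159
0 0 0 -0.0127
0 0 0 0
0 0 0 0' > m.json && python3 -m creep m.json >/dev/null;python3 st.py
```

```text
18.42 pos [0.5665 0.0028 0.0611] yaw 1.7043 F [ 0.8 -4.5 -1.9] M [-0.864 -0.363 -0.152] j6 -0.219 e6 2.359 op 0.0454
19.18 pos [0.5664 0.0029 0.0615] yaw 2.0388 F [ 1.1 -6.5 -0.4] M [-0.954 -0.335  0.015] j6 -0.553 e6 0.026 op 0.0452
```

```bash
python3 - <<'E'
from h import *
s=snap("wrist","w8");t=snap("top","t8");print(proj(t,[.4746,.168,.05]),proj(s,[.4746,.168,.05]))
a=s["pixels"][:,:,::-1];b=t["pixels"][150:250,180:320,::-1]
cv2.imwrite("pics/f.png",np.hstack([cv2.resize(a,(420,315)),cv2.resize(b,(380,315),interpolation=cv2.INTER_CUBIC)]))
E
python3 st.py
```

```text
[212.71403531 222.71472246] [ 240.29670149 -153.23919189]
19.27 pos [0.5664 0.0028 0.0615] yaw 2.0387 F [ 1.3 -5.2  0.2] M [-0.936 -0.301  0.047] j6 -0.553 e6 0.040 op 0.0451
```

View pics/f.png

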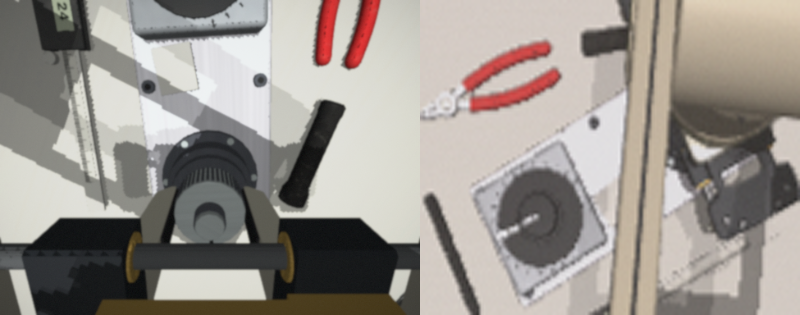

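The final view shows the fingers on the nut, with its dark line in the same place relative to the tool as before, so it hasn't slipped. The dial's white line, pointer and tab are in line near (505,232), and the bystanders in view are undisturbed.

```bash
python3 -c "
from cell import *
print(job_done())"
```

```text
the job is handed in; nothing more can be done
None
```

The job is handed in at about 19 s of the 72 s: by my measurements the dial pointer is on its tab to within about 0.01 rad, and the nut was bottomed out, backed off about 1.57 rad (a quarter turn) and is still held by the gripper; no verdict came back.

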